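Close the adjustable wrench on the adjuster nut and turn it to the mark

ROBOT

A 6-joint arm with a two-finger parallel gripper is mounted at the origin on the work surface. World frame = base frame: x ahead of the robot, y to its left, z up, the work surface at z = 0. Lengths are in m, angles in rad, forces in N, time in s.
With the tool pointing down it reaches from about 0.3 to 0.875 m from the base axis. Payload 6.4 kg.
Tool frame: the origin (TCP) lies midway between the tips of the shut fingers; the grasp point (between the pads) lies 19 mm behind it; z points along the fingers, y is the direction in which the jaws open and shut (so a half turn about z gives the same grasp; the last joint's range is limited). The gripper opens to 85 mm and grips with 20 to 120 N. Pads are 22 mm wide; open, the fingers measure 114 mm over their backs; the gripper's body (76 mm by 85 mm) begins 54 mm behind the grasp point. The pads swing forward as they close: fully open they stand 13 mm farther back than shut.
Start: joints at [-1.356, 0.181, 1.607, -0, 1.354, -0.206], TCP at [0.235, -0.525, 0.231] pointing down, gripper open.
Joint ranges: [-2.99, 2.99], [-0.89, 2.07], [0.3, 2.58], [-1.14, 4.28], [0, 2.63], [-3.12, 3.12]. Speed limits (rad/s): [2.57, 2.57, 3.01, 3.14, 3.14, 3.14].

INTERFACE

Orientations are given as a unit quaternion [w, x, y, z].
In Python, from bench import ctrl gives the robot as it stands. The module is installed in compiled form; this text tells all that it offers.
- The arm moves only by the tool arm_command, never from a script. Its argument "plan" is one flat list of numbers, 4 for each row, row after row: the shift along the tool's x, y, z in mm, then the turn about the tool's z in rad. A call has 1 to 20 rows; each row shifts and turns the commanded pose from where the row before left it, along the tool's axes as they then stand; what a row does not reach is not made up. A row lasts 1/10 s, in which the tool goes at most 50 mm and 8.59 degrees, less where a joint would pass 70% of its speed; a pose out of reach is approached as far as the arm can. A call is refused whole if a number of a shift passes 50 or a number of a turn 0.15, either way. A call with a gripper value outside its range is refused whole. "grip" is the opening, from 0 (shut) to 1 (fully open), set as the call begins (left out, the last holds). The fingers move at their own pace and stop on an object; the grip force is fixed at half the most. Time passes only in rows, so rows that do not move let the fingers close. It gives the time, the measured TCP pose, the force and the opening at its end, in the units of the state.
- ctrl.get_obs(): the state, without advancing time (a new reading comes with each control period).
- ctrl.camera(name): name is "scene" or "top"; returns a dict with "color" (384x512x3 uint8, red, green, blue), "camera_matrix" (3x3 intrinsics, pixels), "eye" and "attitude" of the camera in the world. Camera axes: x right, y up, looking along -z (the intrinsics and any distortion apply to the point x, -y, -z); pixel columns grow to the right and rows downward; lengths in m; the calibration is good to about 2 mm. A picture is of the moment at which its call begins. There is no depth.
- ctrl.hand_in(): hands the job in, once; it reports no verdict.
The state is a dict: "time_s": time; "q": joint angles; "dq": joint speeds; "joint_efforts": joint torques, N m; "eef_pos": TCP position; "eef_rot": TCP orientation; "wrist_force": force on the tool from outside, world axes, zero at the start; "torque": the same for the moment, N m; "opening": opening from 0.0 (shut) to 1.0 (fully open).
Only numpy, scipy, OpenCV 4.12 (cv2) and the standard library are available. Lean on these libraries where they do the work, as an engineer would, in place of code of your own. Each camera call takes 0.05 s, during which the arm holds its last target. There are 200 camera calls.

TASK

The adjustable wrench on the casing's brass adjuster nut is set too wide: roll its worm until the jaw is snug on the nut, then swing the wrench by its handle, clockwise seen from above, until the nut's yellow pointer is in line with the red mark. Turn the nut only with the wrench, never with the gripper itself, and let go with the wrench still snug and seated on the nut. Leave the other things where they are.

Things in the scene. Friction and masses are not known exactly. Their poses are not given: they have to be found in the camera images.
- casing: Round aluminium engine casing, 230 mm across, flat top 45 mm above the table, on a red base plate 220 x 330 x 12 mm. Fixed, but its place and yaw differ from run to run. Origin: on the table under the nut's axis; z up; the wrench's handle lies about along -x.
- bridge (a point): Middle of the red bridge beam's underside, 110 mm above the table, over the casing; casing axes. Beam along y, 22 mm deep in x, 45 mm tall, on 22 mm square posts at y = +-149 mm. It leaves no room for a gripper pointing straight down at the worm: reach in tilted 35 to 45 degrees, leaning back over the handle, the gripper's broad side along the beam.
- nut (a joint): Turn of the brass adjuster nut about its upright axis, rad, growing clockwise seen from above. Within 0.03 of 0 at the start. Turns against a steady friction of about 0.2 N m and stays where it is left. To reach the mark it must come to 0.42 to 0.70.
- nut_center (a point): Centre of the nut's underside, on the casing's top. Hexagon 30 mm across flats, 23 mm tall; at nut = 0 two flats face the casing's +-y. x along the yellow pointer, which turns with the nut.
- pointer_tip (a point): Outer end of the yellow pointer, a bar 5 mm wide and 4 mm thick on top of the nut, 78 mm from the nut's axis, 25 mm above the casing's top; x points outward along it.
- mark: Red mark: a fixed bar 26 x 5 x 10 mm on the casing's top, set radially, 83 to 109 mm from the nut's axis. Origin on the nut's axis at the casing's top; x points along the mark, 0.42 to 0.70 rad clockwise of the casing's x. The nut is right when the pointer's direction equals this x.
- mark_tip (a point): Inner end of the red mark, on its upper edge.
- wrench: Loose steel adjustable wrench, 0.5 kg, flat on the casing's top, the nut in its mouth. Origin: underside, on the nut's axis when the jaws are snug; z up, x from handle to mouth, y to the fixed jaw (face at y = 15 mm). Throat at x = -20 mm. Head and cheeks beside the worm 16 mm high. Handle 24 mm wide, 12 mm thick, x -75 to -215 mm; past -115 mm it overhangs the casing, free below.
- handle_grip (a point): Point on the handle to grip from above, at mid-thickness (6 mm above the wrench's underside), 175 mm behind the mouth's middle; same axes as the wrench.
- worm_axis (a point): Centre of the worm, 47 mm behind the wrench's origin (x = -47, y = 0, z = 15 mm in its frame); wrench axes, does not turn with the worm. The worm is a roller across the wrench (along y), 16 mm long, with eight lengthwise ridges: 27 mm across the ridges, 21 across the valleys. It stands clear of the cheeks: its top is 28.5 mm above the wrench's underside.
- worm (a joint): Turn of the worm, rad, 0.3 to 1.3 at the start; at 0 (and each 0.785) a ridge is on top. Grows, closing the jaw, when its top is pushed towards the mouth (wrench +x). Friction 0.04 N m (4 N at the ridges); stays where left. At 3.5 to 3.9 the jaw meets the nut and the worm stops dead. A fingertip edge set in a valley near the top, 11 mm from the axis, and moved 1 rad round it rolls it 0.6 to 1 rad.
- jaw (a joint): Travel of the movable jaw (on the wrench's -y side), m, 0 wide open, growing as it closes: mouth width = 0.037 - value, 1.9 mm per rad of the worm. Snug on the nut at about 0.007.
- gear: Loose steel gear, 68 mm across, 18 mm tall, lying on the table; bystander. Origin under its middle.
- bearing: Loose steel bearing ring, 42 mm across, 12 mm tall, on the casing's top; bystander. Origin under its middle.
- socket: Loose steel socket, 26 mm across, 38 mm tall, standing on the casing's top; bystander. Origin under its middle.
- bottle: Blue bottle, 64 mm across, 170 mm tall, standing on the table; bystander. Origin under its middle.
- tray: Steel parts tray, 90 x 120 x 30 mm, on the table; bystander. Origin under its middle.
- driver: Screwdriver with a red handle, 200 mm long, lying on the table; bystander. Origin at mid-length.
Mind the look-alikes: they are no part of the job. Several things have the shape of the wrench; the one meant has the colours described above.

How it is judged:
On the way:
1. the jaw is closed snugly on the nut (mouth no more than 1 mm wider than the nut) before the nut has been turned (value of joint jaw above 0.006 m and value of joint nut below 0.15 rad), for 0.2 s.
At the end, for the whole second after the job is handed in: The pointer is within 0.06 rad (3.4 degrees) of the mark's direction and at rest; the wrench lies flat on the casing, its mouth within 8 mm of the nut's axis and no more than 1.3 mm wider than the nut, at rest and released (angle between the x axis of pointer_tip and the x axis of mark, either way round below 0.06 rad and velocity of joint nut between -0.05 and 0.05 rad/s and value of joint jaw above 0.0057 m and horizontal distance between wrench and nut_center below 0.008 m and z of wrench in the frame of nut_center below 0.005 m and angle between wrench's own z axis and vertical below 0.08 rad and linear speed of wrench below 0.02 m/s); the robot touches nothing.
It fails at once if the nut is turned (by more than 0.2 rad) while the jaw is still loose (mouth 2 mm or more wider than the nut) (value of joint nut above 0.2 rad and value of joint jaw below 0.005 m).
It fails at once if the robot touches the nut or its pointer with more than 2 N (contact force between any of the fingers, the arm and nut above 2 N).
It fails at once if a bystander (gear, bearing, socket, bottle, tray, screwdriver) is moved more than 25 mm (distance of any of gear, bearing, socket, bottle, tray, driver from where it was at the start of the episode above 0.025 m).
It also fails if it takes over 67 s, if anything falls off the work surface, if the arm or the gripper's body presses on something with over 40 N, if the wrist force passes 120 N, or if a joint passes its speed limit or range.

## Working session

There is one attempt and no reset: what is moved stays moved. The work goes in short steps, Python scripts to look and compute and a tool call to move; the robot and the scene stay as the last step left them, time stands still between calls to the robot, and variables do not carry over. Pictures are saved under pics/ and viewed, about 8 in all and at most 12, crops included, and the job is handed in when it is done.

Besides the shell and the picture viewer there is one more tool, called after "Call:" as name(argument=value, ...), one argument or row to a line, values as JSON. arm_command: Moves the arm, as the interface text tells. Its arguments: {"type":"object","properties":{"plan":{"type":"array","items":{"type":"number"}},"grip":{"type":"number"}},"required":["plan"]}

```bash
mkdir -p pics; cat > h.py <<'E'
import numpy as np, cv2
from bench import ctrl
from scipy.spatial.transform import Rotation as R
def rot(q): 
    q=np.array(q,float)
    return q if q.shape==(3,3) else R.from_quat([q[1],q[2],q[3],q[0]]).as_matrix()
def shot(n,f=None):
    c=ctrl.camera(n)
    if f: cv2.imwrite(f,c["color"][:,:,::-1])
    return c
def ray(c,u,v):
    K=np.array(c["camera_matrix"]); d=np.linalg.inv(K)@[u,v,1]; d=rot(c["attitude"])@[d[0],-d[1],-d[2]]
    return np.array(c["eye"],float),d/np.linalg.norm(d)
def onz(c,u,v,z):
    e,d=ray(c,u,v); return e+d*(z-e[2])/d[2]
def two(c1,p1,c2,p2):
    a,d=ray(c1,*p1); b,g=ray(c2,*p2)
    s=np.linalg.lstsq(np.c_[d,-g],b-a,rcond=None)[0]; x,y=a+d*s[0],b+g*s[1]
    return (x+y)/2,np.linalg.norm(x-y)
def proj(c,p):
    q=rot(c["attitude"]).T@(np.array(p)-c["eye"]); q=np.array(c["camera_matrix"])@[q[0],-q[1],-q[2]]; return q[:2]/q[2]
E
python3 - <<'E'
from h import *
for n in("scene","top"):
    c=shot(n,f"pics/{n}0.png"); print(n,c["camera_matrix"],c["eye"],c["attitude"],[k for k in c])
    cv2.imwrite(f"pics/{n}0.png",cv2.resize(c["color"][:,:,::-1],(800,600),interpolation=cv2.INTER_CUBIC))
print(ctrl.get_obs())
E
```

```text
scene [[364.47343335   0.         253.88483713]
 [  0.         364.47343335 193.71009372]
 [  0.           0.           1.        ]] [ 1.08752224 -0.11133674  0.81495632] [0.73251336 0.2564545  0.21392502 0.59320431] ['color', 'camera_matrix', 'eye', 'attitude']
top [[434.27338604   0.         254.03669495]
 [  0.         434.27338604 183.42762757]
 [  0.           0.           1.        ]] [ 0.32130775 -0.00591238  1.21655955] [ 0.71425083  0.05155928 -0.05267363 -0.69599776] ['color', 'camera_matrix', 'eye', 'attitude']
{'time_s': 0.1, 'q': array([-1.35632135e+00,  1.81489929e-01,  1.60789962e+00,  1.94941688e-06,
        1.35380849e+00, -2.06320701e-01]), 'dq': array([ 0.00118992, -0.00222669, -0.0017141 , -0.0024528 ,  0.00042051,
       -0.00092618]), 'joint_efforts': array([ 2.55960404e-03, -4.45876873e+01, -3.52236450e+01,  9.29452824e-06,
        4.13298549e-03,  3.59505918e-06]), 'eef_pos': array([ 0.23477767, -0.5243413 ,  0.23046527]), 'eef_rot': array([-8.02686920e-04,  9.77947633e-01,  2.08848709e-01, -2.32099247e-06]), 'wrist_force': array([-0.59757152,  0.35661777, -0.25654365]), 'torque': array([-0.00366638, -0.02508693,  0.04243568]), 'opening': 1.000050561097927}
```

View pics/scene0.png

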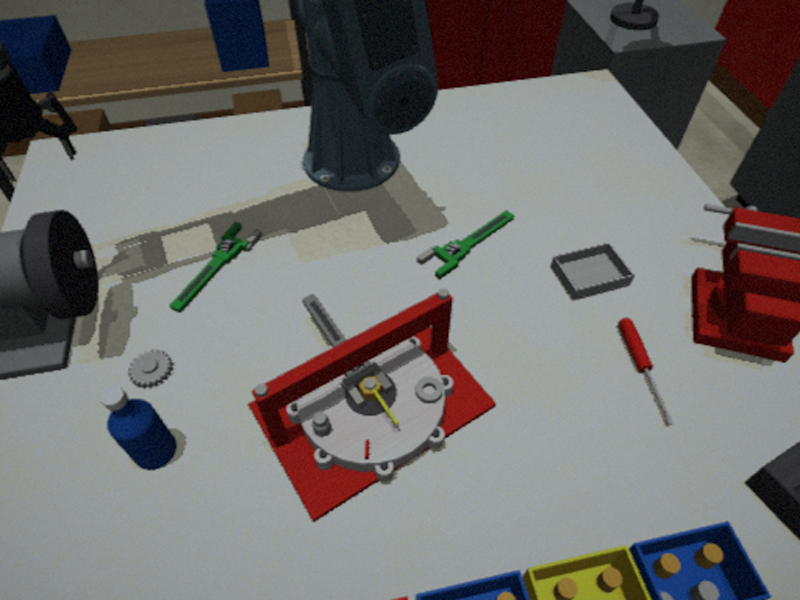

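View pics/top0.png

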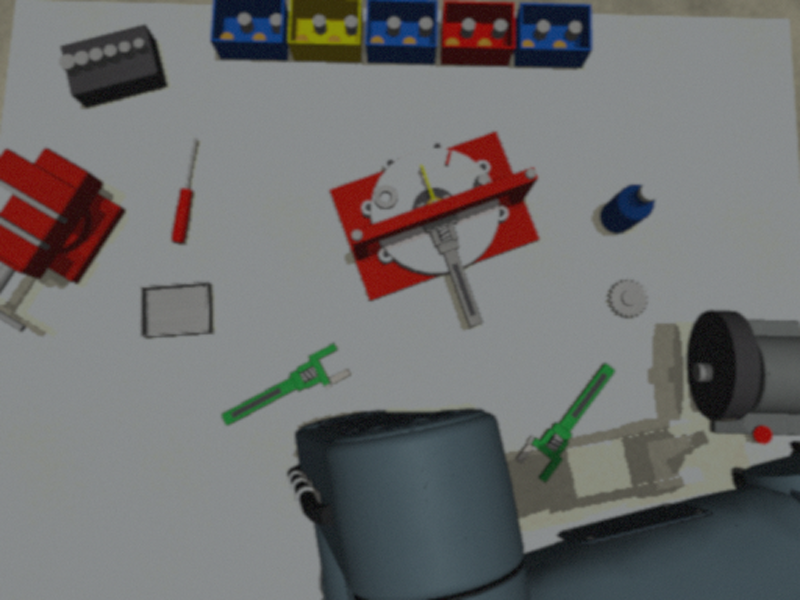

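The scene view shows the steel wrench under the red bridge, with its handle end at about (312,300), the nut at (370,385) and the yellow pointer tip at (397,428). The red mark is at (367,448). There are three wrench shapes:
- the steel one on the brass nut at (345,345)
- a green one at (205,265)
- a green one at (465,245)

Only the steel one has the described colour and holds the nut. I'll confirm it with an enlarged crop.

```bash
python3 - <<'E'
import cv2,numpy as np
s=cv2.imread("pics/scene0.png");t=cv2.imread("pics/top0.png")
# work from 800x600 up images: scale 1.5625
a=cv2.resize(s[280:530,240:500],(416,400),interpolation=cv2.INTER_CUBIC)  #x1.6
a=cv2.resize(s[285:475,285:455],None,fx=2.35,fy=2.35,interpolation=cv2.INTER_CUBIC)
b=cv2.resize(t[135:335,345:515],None,fx=2.35,fy=2.35,interpolation=cv2.INTER_CUBIC)
print(a.shape,b.shape)
h=max(a.shape[0],b.shape[0]);o=np.zeros((h,800,3),np.uint8);o[:a.shape[0],:a.shape[1]]=a;o[:b.shape[0],400:400+b.shape[1]]=b
cv2.imwrite("pics/crop1.png",np.clip(o*1.5,0,255).astype(np.uint8))
E
```

```text
(446, 400, 3) (470, 400, 3)
```

View pics/crop1.png

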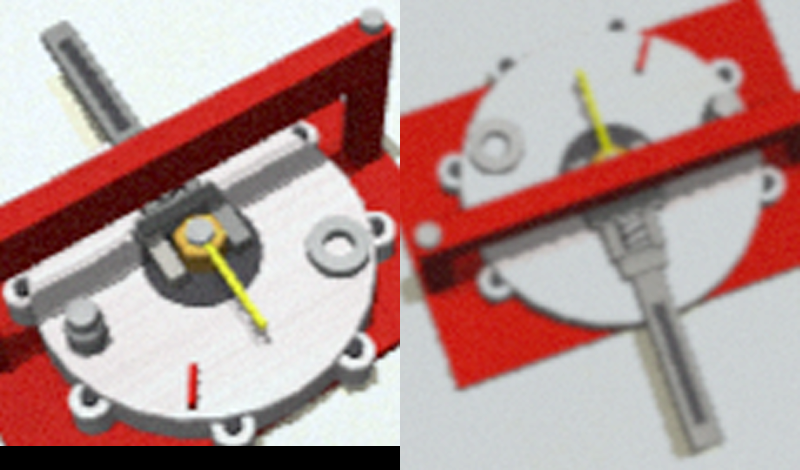

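The crop confirms the steel wrench. Its jaws straddle the brass nut, the worm is at top crop (633,235), and the handle ends at (700,450). Next I'll measure it.

```bash
python3 - <<'E'
from h import *
C={n:shot(n) for n in("scene","top")}
def up2o(x,y): return ((x+.5)/1.5625-.5,(y+.5)/1.5625-.5)
def ends(c,m):
    v,u=np.nonzero(m);P=np.c_[u,v].astype(float);m0=P.mean(0);d=np.linalg.svd(P-m0)[2][0];t=(P-m0)@d
    return m0+d*(t.min()),m0+d*(t.max()),len(P)
reg={"scene":(slice(180,300),slice(180,300)),"top":(slice(80,215),slice(205,350))}
E={}
for n,c in C.items():
    im=c["color"].astype(int);r,g,b=im[...,0],im[...,1],im[...,2]
    z=np.zeros(r.shape,bool);z[reg[n]]=1
    yel=(r>1.5*b+20)&(g>.8*r)&z&(g>2*b)
    red=(r>1.8*g)&(r>60)&z
    k,l,s,ce=cv2.connectedComponentsWithStats(red.astype(np.uint8),connectivity=8)
    print(n,"red comps",[(s[i].tolist(),ce[i].round(1).tolist()) for i in range(1,k) if s[i][4]>5])
    k2,l2,s2,ce2=cv2.connectedComponentsWithStats(yel.astype(np.uint8),connectivity=8)
    i=1+np.argmax(s2[1:,4]); print(n,"yel",ends(c,l2==i)); E[n]=ends(c,l2==i)
    for j in range(1,k):
        if 5<s[j][4]<80: print("  red small",j,ends(c,l==j))
# handle: profile in top rows
im=C["top"]["color"].astype(int).sum(2)
for v in (170,180,190,200,205,208): print(v,270,im[v,270:315].tolist())
E
```

```text
scene red comps [([180, 188, 109, 62, 994], [230.6, 217.8]), ([264, 209, 36, 70, 858], [287.5, 245.7]), ([180, 259, 24, 41, 530], [189.3, 285.5]), ([234, 282, 2, 12, 23], [234.5, 287.3]), ([212, 297, 8, 3, 16], [215.1, 298.3])]
scene yel (array([254.38648977, 269.80445979]), array([232.64059556, 244.58534986]), 108)
  red small 12 (array([234.53901649, 281.99468167]), array([234.41199411, 293.00475315]), 23)
  red small 13 (array([212.14267827, 297.92497771]), array([219.02150822, 298.83794439]), 16)
top red comps [([212, 85, 132, 107, 3028], [266.0, 136.6]), ([305, 126, 40, 41, 673], [327.4, 146.9])]
top yel (array([271.79646588, 113.07430119]), array([277.01180627, 127.36074524]), 33)
170 270 [416, 414, 415, 416, 419, 417, 420, 418, 423, 416, 416, 416, 417, 417, 403, 366, 303, 270, 290, 271, 205, 178, 206, 255, 299, 306, 298, 264, 236, 252, 318, 363, 383, 393, 412, 418, 418, 417, 417, 419, 415, 416, 412, 413, 410]
180 270 [272, 286, 302, 349, 377, 398, 416, 419, 417, 411, 413, 415, 418, 409, 377, 328, 305, 298, 276, 247, 245, 284, 279, 239, 190, 183, 218, 265, 311, 349, 392, 415, 4
[... 299 characters left out ...]
00 270 [418, 415, 416, 418, 416, 416, 415, 417, 420, 418, 416, 416, 423, 416, 414, 418, 412, 417, 420, 417, 415, 399, 359, 318, 303, 291, 259, 239, 279, 300, 268, 202, 187, 215, 265, 301, 321, 366, 402, 415, 419, 414, 417, 421, 418]
205 270 [413, 412, 420, 415, 419, 418, 415, 420, 415, 416, 421, 420, 416, 416, 417, 411, 415, 420, 418, 415, 418, 419, 417, 376, 335, 310, 307, 287, 254, 245, 294, 327, 328, 327, 321, 313, 312, 305, 329, 374, 406, 418, 415, 420, 421]
208 270 [414, 414, 416, 414, 412, 414, 414, 414, 411, 422, 414, 418, 419, 415, 416, 417, 417, 416, 417, 417, 414, 421, 413, 406, 369, 323, 306, 308, 299, 269, 244, 260, 273, 281, 303, 339, 372, 386, 399, 413, 413, 417, 417, 411, 415]
```

```bash
python3 - <<'E'
from h import *
C={n:shot(n) for n in("scene","top")}; S,T=C["scene"],C["top"]
p=lambda *a:print(a[0],np.round(a[1],4),*a[2:])
tip,e=two(S,(254.9,270.3),T,(271.6,112.6)); p("tip",tip,e)
mk,e=two(S,(234.5,281.7),T,(286,105.3)); p("mark",mk,e)
# pointer line at z .070: two points each view
z=.070
a=onz(S,254.4,269.8,z);b=onz(S,232.64+3,244.58+3.5,z);d=a-b;p("S ptr",a,np.arctan2(d[1],d[0]))
a2=onz(T,271.8,113.07,z);b2=onz(T,277.0,127.36,z);d2=a2-b2;p("T ptr",a2,np.arctan2(d2[1],d2[0]))
g=[onz(T,u,v,.056) for u,v in((291,170),(294.7,180),(298.3,190),(301.9,200))]
g=np.array(g);d=g[0]-g[-1];p("handle",g,np.arctan2(d[1],d[0]))
p("end",onz(T,304.5,206.5,.057)); p("worm top",onz(T,284.1,150.4,.0735))
p("mark S",onz(S,234.5,281.7,.055));p("mark S out",onz(S,234.4,293.3,.055)); p("mark T",onz(T,286,105.3,.055));p("nutcap",onz(S,237,244.9,.075))
# scene handle: groove/end; crop coords (65,30)
f=lambda x,y:(((285+x/2.35)+.5)/1.5625-.5,((285+y/2.35)+.5)/1.5625-.5)
p("hend two",*two(S,f(60,27),T,(304.5,206.5)))
# casing from its outline: bridge beam top ends caps
E
```

```text
tip [ 0.6984 -0.0423  0.0439] 0.014711557126996372
mark [ 0.7188 -0.0879  0.0465] 0.0029051381168853766
S ptr [ 0.7112 -0.0384  0.07  ] 0.45679968244588853
T ptr [ 0.6875 -0.0491  0.07  ] 0.3582413198794489
handle [[ 0.5333 -0.1049  0.056 ]
 [ 0.5061 -0.1153  0.056 ]
 [ 0.479  -0.1253  0.056 ]
 [ 0.4522 -0.1353  0.056 ]] 0.3582055660443768
end [ 0.4347 -0.1423  0.057 ]
worm top [ 0.5832 -0.0841  0.0735]
mark S [ 0.7231 -0.0867  0.055 ]
mark S out [ 0.7501 -0.0916  0.055 ]
mark T [ 0.7157 -0.0887  0.055 ]
nutcap [ 0.6422 -0.0656  0.075 ]
hend two [ 0.4353 -0.1393  0.0533] 0.006824403970793729
```

```bash
python3 - <<'E'
from h import *
C={n:shot(n) for n in("scene","top")}; S,T=C["scene"],C["top"]
p=lambda *a:print(a[0],np.round(a[1],4),*a[2:])
tip,e=two(S,(254.9,270.3),T,(268.8,105)); p("tip",tip,e); p("tipT",onz(T,268.8,105,.07))
th=.358;ex=np.array([np.cos(th),np.sin(th),0]);ey=np.array([-ex[1],ex[0],0]);N=np.array([.638,-.066,0])
cf=lambda q:np.round([(q-N)@ex*1e3,(q-N)@ey*1e3],1)
im=T["color"].astype(int)
for u in (255,262,270,276,282,300,310):
    r=im[:,u]; red=(r[:,0]>1.7*r[:,1])&(r[:,0]>40); idx=[v for v in range(110,160) if red[v]]
    print(u,idx[0] if idx else None,idx[-1] if idx else None,[int(x) for x in r[idx[0]:idx[-1]+1,0]] if idx else "", "top far",cf(onz(T,u,idx[0]-.5,.155)),"near top?",cf(onz(T,u,idx[-1]+.5,.155)),"near bottom",cf(onz(T,u,idx[-1]+.5,.11)))
for n,q in dict(worm=onz(T,284.1,150.4,.0735),mark=onz(S,234.5,281.7,.055),mko=onz(S,234.4,293.3,.055),mkT=onz(T,286,105.3,.055),cap=onz(S,237,244.9,.075),tipS=onz(S,254.9,270.3,.07),tipT=onz(T,268.8,105,.07),end=onz(T,304.5,206.5,.057)).items(): print(n,cf(q))
ims=S["color"].astype(int)
for u in (200,215,230):
    r=ims[:,u];red=(r[:,0]>1.7*r[:,1])&(r[:,0]>40); idx=[v for v in range(180,260) if red[v]]
    print("S",u,idx,[int(x) for x in r[idx,0]],"far-bottom edge",cf(onz(S,u,idx[-1]+.5,.11)),"near top edge",cf(onz(S,u,idx[0]-.5,.155)))
E
python3 - <<'E'
import cv2,sys;sys.path.insert(0,'.')
t=cv2.imread("pics/top0.png")
b=cv2.resize(t[190:300,385:505],(800,733),interpolation=cv2.INTER_CUBIC)[:600]
cv2.imwrite("pics/crop2.png",cv2.convertScaleAbs(b,alpha=1.7))
E
```

```text
tip [ 0.7113 -0.0389  0.0677] 0.003204139579329529
tipT [ 0.7102 -0.0404  0.07  ]
255 138 148 [134, 133, 132, 134, 134, 134, 130, 118, 78, 49, 46] top far [-18.2  72. ] near top? [-45.   81.2] near bottom [-35.2  77.6]
262 135 145 [130, 131, 133, 132, 134, 136, 136, 127, 101, 60, 41] top far [-16.7  52.8] near top? [-43.4  62.1] near bottom [-33.6  57.7]
270 132 143 [123, 132, 132, 132, 135, 135, 135, 131, 103, 65, 43, 43] top far [-15.9  31.2] near top? [-45.1  41.5] near bottom [-35.3  36.1]
276 130 141 [128, 132, 133, 132, 132, 136, 135, 130, 99, 59, 39, 45] top far [-15.9  15.2] near top? [-45.1  25.5] near bottom [-35.4  19.5]
282 128 138 [126, 130, 131, 134, 133, 134, 131, 122, 90, 54, 46] top far [-15.9  -0.8] near top? [-42.7   8.7] near bottom [-32.9   2. ]
300 122 132 [128, 128, 127, 130, 133, 132, 129, 117, 73, 45, 45] top far [-16.  -49.1] near top? [-42.9 -39.3] near bottom [-33.  -48.1]
310 118 128 [126, 131, 132, 132, 133, 131, 129, 120, 91, 55, 43] top far [-14.4 -76.6] near top? [-41.3 -66.7] near bottom [-31.4 -76.6]
worm [-57.7   2.2]
mark [ 72.4 -49.2]
mko [ 96.  
[... 165 characters left out ...]
241, 242, 243, 244, 245, 246, 247, 248, 249] [136, 135, 135, 135, 136, 137, 135, 124, 91, 58, 49, 52, 49, 49, 46, 50, 49, 44, 49, 67] far-bottom edge [-11.1 -85.7] near top edge [-28.8 -70.4]
S 215 [221, 222, 223, 224, 225, 226, 227, 228, 229, 230, 231, 232, 233, 234, 235, 236, 237, 238, 239, 240] [132, 135, 138, 135, 137, 138, 138, 134, 131, 91, 58, 49, 54, 45, 49, 49, 47, 46, 47, 43] far-bottom edge [-13.6 -46.5] near top edge [-32.1 -31.8]
S 230 [214, 215, 216, 217, 218, 219, 220, 221, 222, 223, 224, 225, 226, 227, 228, 229, 230, 231, 232, 233] [137, 137, 138, 139, 139, 139, 139, 133, 91, 55, 51, 51, 50, 45, 51, 47, 50, 51, 43, 44] far-bottom edge [-11.5  -8.6] near top edge [-30.8   5.6]
```

View pics/crop2.png

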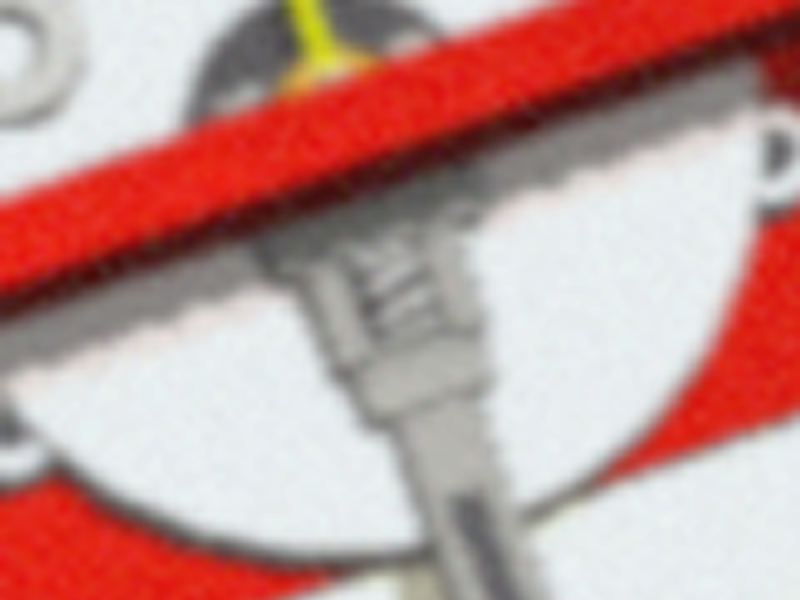

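The crop2 view shows the worm at about (395,285), just behind the beam's near face. In casing axes the beam spans x of about -35 to -13 mm. Moves cannot tilt the tool. Pointing down, though, a wide-open gripper turned with its opening along the wrench puts the front finger's back 57 mm ahead of the TCP and the body only about 40 mm ahead. So that finger can roll the worm without the body reaching the beam.

Call:
arm_command(
  plan=[37.5,-21.7,0,0,37.5,-21.7,0,0,37.5,-21.7,0,0,37.5,-21.7,0,0,37.5,-21.7,0,0,37.5,-21.7,0,0,37.5,-21.7,0,0,37.5,-21.7,0,0,37.5,-21.7,0,0,37.5,-21.7,0,0,37.5,-21.7,0,0,37.5,-21.7,0,0],
  grip=1,
)

```text
time_s: 1.6
eef_pos: [0.5402, -0.1017, 0.2315]
eef_rot: [0.0, 0.978, 0.209, 0.0]
wrist_force: [1.2, -0.5, 0.4]
opening: 0.997
```

Call:
arm_command(
  plan=[0,0,0,-0.137,0,0,0,-0.137,0,0,0,-0.137,0,0,0,-0.137,0,0,0,-0.137,0,0,0,-0.137,0,0,0,-0.137,0,0,0,-0.137,0,0,0,-0.137,0,0,0,-0.137,0,0,0,-0.138,0,0,0,0,0,0,0,0],
)

```text
time_s: 2.9
eef_pos: [0.5393, -0.1033, 0.2313]
eef_rot: [0.0, 0.571, 0.821, 0.0]
wrist_force: [-0.6, -0.4, -0.5]
opening: 1.001
```

Call:
arm_command(
  plan=[0,-8,42,0,0,-7,42,0,0,0,42,0,0,0,14,0,0,0,14,0,0,0,0,0,0,0,0,0],
)

```text
time_s: 3.6
eef_pos: [0.5265, -0.1091, 0.0788]
eef_rot: [0.001, 0.57, 0.822, 0.0]
wrist_force: [-0.2, -0.1, 0.7]
opening: 0.998
```

```bash
python3 - <<'E'
from h import *
print(ctrl.get_obs()["eef_pos"])
S=shot("scene");T=shot("top")
a=cv2.resize(S["color"][170:300,160:300],(400,371),interpolation=cv2.INTER_CUBIC)
b=cv2.resize(T["color"][80:220,215:355],(400,400),interpolation=cv2.INTER_CUBIC)
o=np.zeros((400,800,3),np.uint8);o[:371,:400]=a;o[:,400:]=b
cv2.imwrite("pics/c3.png",cv2.convertScaleAbs(o[:,:,::-1],alpha=1.5))
E
```

```text
[ 0.52650521 -0.10908211  0.07876862]
```

View pics/c3.png

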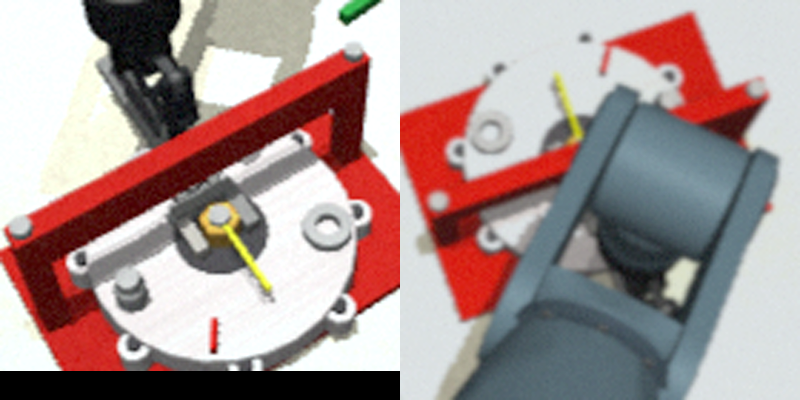

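The view shows the gripper behind the beam without touching it, and the pointer and wrench are unmoved. I'll use a gentle touch on the worm's top to set the fingertip height.

Call:
arm_command(
  plan=[0,5,0,0,0,5,0,0,0,5,4,0,0,0,5,0,0,0,4,0,0,0,0,0],
)

```text
time_s: 4.3
eef_pos: [0.535, -0.1034, 0.0621]
eef_rot: [-0.004, 0.57, 0.822, -0.002]
wrist_force: [-11.9, -6.0, -1.8]
opening: 0.996
```

Call:
arm_command(
  plan=[0,0,1,0,0,0,1,0,0,0,0,0],
)

```text
time_s: 4.6
eef_pos: [0.5353, -0.104, 0.061]
eef_rot: [-0.004, 0.57, 0.822, -0.003]
wrist_force: [-15.6, -8.2, 2.0]
opening: 0.998
```

Call:
arm_command(
  plan=[0,0,1,0,0,0,0,0],
)

```text
time_s: 4.8
eef_pos: [0.5355, -0.1044, 0.06]
eef_rot: [-0.003, 0.57, 0.822, -0.003]
wrist_force: [-15.1, -9.8, -0.6]
opening: 0.998
```

Call:
arm_command(
  plan=[0,0,1,0,0,0,0,0],
)

```text
time_s: 5.0
eef_pos: [0.5355, -0.1045, 0.0593]
eef_rot: [-0.003, 0.57, 0.822, -0.003]
wrist_force: [-17.4, -10.5, 4.2]
opening: 0.997
```

```bash
python3 - <<'E'
from h import *
o=ctrl.get_obs(); f=o["wrist_force"];t=o["torque"];print(f,t,o["eef_pos"],o["q"])
# lever: r x f = t ; min-norm r, plus direction
print("r0",np.cross(f,t)/(f@f), "f.t",f@t)
E
```

```text
[-17.43523245 -10.48644563   4.24726011] [-0.90826507  1.63597624 -0.07807764] [ 0.53553615 -0.10449345  0.05930429] [-0.40776083  0.34207181  1.79458709 -0.00501636  1.01242424 -0.76299429]
r0 [-0.01418929 -0.0120811  -0.08807591] f.t -1.6513792480180725
```

Call:
arm_command(
  plan=[0,-4,-2,0,0,-4,-4,0,0,-4,-4,0,0,0,0,0],
)

```text
time_s: 5.4
eef_pos: [0.5286, -0.1078, 0.0714]
eef_rot: [0.001, 0.57, 0.822, 0.0]
wrist_force: [-0.5, 0.5, -0.5]
opening: 1.001
```

```bash
python3 - <<'E'
from h import *
o=ctrl.get_obs(); f=o["wrist_force"];t=o["torque"];print(f,t,o["eef_pos"])
E
```

```text
[-0.51029308  0.49525544 -0.54527923] [ 0.03072545 -0.05050053 -0.02228062] [ 0.52860274 -0.1077604   0.07137502]
```

The horizontal force of about 20 N acts high up. The knuckles, some 17 mm ahead of the fingertip, are touching the beam, so an upright tool falls a few mm short. I need the tilt the text recommends. A tilt might be gained at the reach limit, where the arm only gets "as far as it can". I'll test that at the azimuth where the arm plane lies along the wrench.

Call:
arm_command(
  plan=[0,-3,-45,0,0,0,-45,0,0,0,-45,0,0,0,-45,0,33.5,31.3,0,0,33.5,31.3,0,0,33.5,31.3,0,0,33.5,31.3,0,0,33.5,31.3,0,0,33.5,31.3,0,0,33.5,31.3,0,0,33.5,31.3,0,0,33.5,31.3,0,0,33.5,31.3,0,0,33.5,31.3,0,0,33.5,31.3,0,0],
  grip=0,
)

```text
time_s: 7.0
eef_pos: [0.7364, 0.4017, 0.2504]
eef_rot: [0.0, 0.57, 0.822, 0.0]
wrist_force: [1.4, 0.2, 0.6]
opening: 0.0
```

Call:
arm_command(
  plan=[0,40,0,0,0,40,0,0,0,40,0,0,0,40,0,0,0,40,0,0,0,40,0,0],
)

```text
time_s: 7.6
eef_pos: [0.8478, 0.4261, 0.2229]
eef_rot: [0.026, 0.569, 0.821, 0.048]
wrist_force: [-0.2, 0.2, -0.1]
opening: -0.005
```

```bash
python3 - <<'E'
from h import *
o=ctrl.get_obs(); print(o["time_s"],o["q"],o["eef_pos"],rot(o["eef_rot"]).round(3))
E
```

```text
7.6 [ 0.33609504  1.07389187  0.29849442  0.01524703  1.66101044 -0.02001701] [0.84780233 0.42609004 0.22288472] [[-0.351  0.931  0.097]
 [ 0.936  0.348  0.05 ]
 [ 0.013  0.108 -0.994]]
```

Call:
arm_command(
  plan=[0,45,0,0,0,45,0,0,0,45,0,0,0,45,0,0,0,45,0,0,0,45,0,0,0,45,0,0,0,45,0,0],
)

```text
time_s: 8.4
eef_pos: [0.93, 0.43, 0.2346]
eef_rot: [0.085, 0.561, 0.809, 0.152]
wrist_force: [0.1, 0.5, 0.1]
opening: 0.003
```

```bash
python3 - <<'E'
from h import *
o=ctrl.get_obs(); print(o["time_s"],o["q"],o["eef_pos"],rot(o["eef_rot"]).round(3))
E
```

```text
8.4 [ 0.30154243  1.08008311  0.29860837  0.0525535   1.41758751 -0.05492358] [0.92998062 0.42995317 0.23455991] [[-0.355  0.883  0.308]
 [ 0.934  0.324  0.15 ]
 [ 0.033  0.341 -0.94 ]]
```

The trick works: the tilt is now about 20°, leaning back towards the base along the wrench direction. I'll keep going to about 40°.

Call:
arm_command(
  plan=[0,45,0,0,0,45,0,0,0,45,0,0,0,45,0,0,0,45,0,0,0,45,0,0,0,45,0,0,0,45,0,0,0,45,0,0,0,45,0,0],
)

```text
time_s: 9.4
eef_pos: [0.9964, 0.4293, 0.3482]
eef_rot: [0.158, 0.542, 0.78, 0.27]
wrist_force: [-0.9, -0.4, -0.3]
opening: -0.001
```

```bash
python3 - <<'E'
from h import *
o=ctrl.get_obs(); print(o["time_s"],o["q"],o["eef_pos"],rot(o["eef_rot"]).round(3))
E
```

```text
9.4 [ 0.26894659  1.00163207  0.29861741  0.10509952  1.21325376 -0.09110405] [0.99643657 0.42934236 0.34822284] [[-0.362  0.761  0.539]
 [ 0.931  0.266  0.251]
 [ 0.047  0.593 -0.804]]
```

Call:
arm_command(
  plan=[0,0,0,0.143,0,0,0,0.143,0,0,0,0.143,0,0,0,0.143,0,0,0,0.143,0,0,0,0.143,0,0,0,0.143,0,0,0,0.143,0,0,0,0.143,0,0,0,0.143,0,0,0,0.143],
)

```text
time_s: 10.5
eef_pos: [0.9962, 0.4294, 0.3479]
eef_rot: [-0.081, 0.936, 0.164, 0.302]
wrist_force: [0.6, 0.3, -0.2]
opening: -0.002
```

```bash
cat >> h.py <<'E'
TH=.358; EX=np.array([np.cos(TH),np.sin(TH),0]); EY=np.array([-EX[1],EX[0],0]); EZ=np.array([0,0,1.]); N=np.array([.638,-.066,0])
W=N-.048*EX+[0,0,.060]          # worm axis estimate
def edge(o): return o["eef_pos"]-.011*rot(o["eef_rot"])[:,0]   # lower rear edge of shut fingers
def rel(p): d=p-W; return np.round(1e3*np.array([d@EX,d@EY,d[2]]),1)
def tool(o,d,n=1): return np.round(1e3*rot(o["eef_rot"]).T@d/n,1)
E
python3 - <<'E'
from h import *
o=ctrl.get_obs(); print(o["time_s"],o["q"],o["eef_pos"],rot(o["eef_rot"]).round(3),rel(edge(o)))
print(tool(o,np.array([.55,-.10,.28])-o["eef_pos"],15))
E
```

```text
10.5 [0.26913821 1.00186193 0.29854551 0.10489631 1.21395783 1.48796249] [0.99621613 0.42944108 0.34788898] [[ 0.764  0.356  0.538]
 [ 0.258 -0.933  0.25 ]
 [ 0.591 -0.052 -0.805]] [548.2 338.8 281.4]
[-34.5  22.6 -21.2]
```

Call:
arm_command(
  plan=[-34.5,22.6,-21.2,0,-34.5,22.6,-21.2,0,-34.5,22.6,-21.2,0,-34.5,22.6,-21.2,0,-34.5,22.6,-21.2,0,-34.5,22.6,-21.2,0,-34.5,22.6,-21.2,0,-34.5,22.6,-21.2,0,-34.5,22.6,-21.2,0,-34.5,22.6,-21.2,0,-34.5,22.6,-21.2,0,-34.5,22.6,-21.2,0,-34.5,22.6,-21.2,0,-34.5,22.6,-21.2,0,-34.5,22.6,-21.2,0,0,0,0,0],
)

```text
time_s: 12.1
eef_pos: [0.5619, -0.0967, 0.2834]
eef_rot: [-0.077, 0.936, 0.164, 0.302]
wrist_force: [0.6, 0.1, -0.1]
opening: -0.001
```

```bash
python3 - <<'E'
from h import *
o=ctrl.get_obs(); print(o["time_s"],o["q"],o["eef_pos"],rot(o["eef_rot"]).round(3),rel(edge(o)))
R_=edge(o)
for t,n in(((-25,0,60),4),((-25,0,40),2)):
    tgt=W+1e-3*(t[0]*EX+t[1]*EY+t[2]*EZ); print(t,tool(o,tgt-R_,n)); R_=tgt
print("unit tool dirs per mm: EX",tool(o,.01*EX),"EY",tool(o,.01*EY),"EZ",tool(o,.01*EZ))
E
```

```text
12.1 [-0.70046573 -0.15735703  1.9690588   0.63732836  1.11517891  0.29756015] [ 0.56187239 -0.09674331  0.28342133] [[ 0.764  0.354  0.539]
 [ 0.261 -0.934  0.244]
 [ 0.59  -0.046 -0.806]] [-42.9  -1.9 216.9]
(-25, 0, 60) [-19.6   1.4  34.3]
(-25, 0, 40) [-5.9  0.5  8.1]
unit tool dirs per mm: EX [8.1 0.  5.9] EY [ -0.2 -10.    0.4] EZ [ 5.9 -0.5 -8.1]
```

Call:
arm_command(
  plan=[-19.6,1.4,34.3,0,-19.6,1.4,34.3,0,-19.6,1.4,34.3,0,-19.6,1.4,34.3,0,-5.9,0.5,8.1,0,-5.9,0.5,8.1,0,0,0,0,0],
)

```text
time_s: 12.8
eef_pos: [0.5802, -0.0835, 0.1065]
eef_rot: [-0.08, 0.935, 0.167, 0.302]
wrist_force: [-0.3, 0.2, -1.0]
opening: 0.001
```

```bash
python3 - <<'E'
from h import *
o=ctrl.get_obs();print(o["time_s"],o["wrist_force"],rel(edge(o)))
S=shot("scene");T=shot("top")
e=edge(o)
for n,c in(("S",S),("T",T)): print(n,"edge px",proj(c,e),"worm top px",proj(c,W+[0,0,.0125]))
a=cv2.resize(S["color"][190:290,180:290],(400,364),interpolation=cv2.INTER_CUBIC)
b=cv2.resize(T["color"][105:205,235:335],(400,400),interpolation=cv2.INTER_CUBIC)
im=np.zeros((400,800,3),np.uint8);im[:364,:400]=a;im[:,400:]=b
cv2.imwrite("pics/c4.png",cv2.convertScaleAbs(im[:,:,::-1],alpha=1.6))
E
```

```text
12.8 [-0.31866499  0.22768548 -0.96236443] [-21.1   4.1  40. ]
S edge px [222.8786192  216.32041568] worm top px [226.51589834 229.59847561]
T edge px [285.62353016 152.39094432] worm top px [283.64303769 146.89428577]
```

View pics/c4.png

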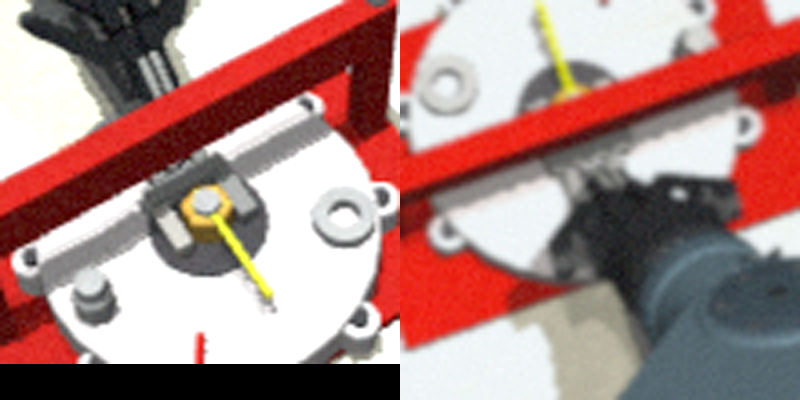

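The view shows the shut fingertips at top crop (605,180), just behind the worm and behind the beam, touching nothing. Next I touch down on the worm.

Call:
arm_command(
  plan=[1.2,1.7,9.1,0,1.2,1.7,9.1,0,1.2,1.6,9.2,0,0,0,0,0,0,0,0,0],
)

```text
time_s: 13.4
eef_pos: [0.599, -0.0798, 0.0853]
eef_rot: [-0.08, 0.935, 0.167, 0.301]
wrist_force: [0.2, 1.3, 0.2]
opening: -0.0
```

```bash
cat > st.py <<'E'
from h import *
o=ctrl.get_obs(); print("t",round(o["time_s"],2),"F cas",np.round([o["wrist_force"]@EX,o["wrist_force"]@EY,o["wrist_force"][2]],1),"edge",rel(edge(o)))
E
python3 st.py
```

```text
t 13.4 F cas [0.6 1.2 0.2] edge [-2.3  0.9 18.8]
```

Call:
arm_command(
  plan=[-1.2,0.1,1.6,0,-1.2,0.1,1.6,0,0,0,0,0],
)

```text
time_s: 13.7
eef_pos: [0.5988, -0.0802, 0.0816]
eef_rot: [-0.08, 0.935, 0.167, 0.301]
wrist_force: [0.4, -0.3, 0.8]
opening: -0.001
```

```bash
python3 st.py
```

```text
t 13.7 F cas [ 0.2 -0.5  0.8] edge [-2.6  0.7 15.1]
```

Call:
arm_command(
  plan=[-0.6,0.05,0.8,0,-0.6,0.05,0.8,0,0,0,0,0],
)

```text
time_s: 14.0
eef_pos: [0.5989, -0.0802, 0.0797]
eef_rot: [-0.08, 0.935, 0.167, 0.301]
wrist_force: [-0.1, 0.1, 0.4]
opening: -0.004
```

```bash
python3 st.py
```

```text
t 14.0 F cas [-0.   0.1  0.4] edge [-2.5  0.6 13.2]
```

Call:
arm_command(
  plan=[-0.6,0.05,0.8,0,-0.6,0.05,0.8,0,0,0,0,0],
)

```text
time_s: 14.3
eef_pos: [0.599, -0.0803, 0.0778]
eef_rot: [-0.08, 0.935, 0.167, 0.301]
wrist_force: [-0.5, -0.5, 1.0]
opening: 0.001
```

```bash
python3 st.py
```

```text
t 14.3 F cas [-0.7 -0.3  1. ] edge [-2.4  0.5 11.3]
```

Call:
arm_command(
  plan=[-0.6,0.05,0.8,0,0,0,0,0],
)

```text
time_s: 14.5
eef_pos: [0.5993, -0.0803, 0.0773]
eef_rot: [-0.08, 0.935, 0.167, 0.302]
wrist_force: [-2.8, 0.7, 4.9]
opening: 0.001
```

```bash
python3 st.py
```

```text
t 14.5 F cas [-2.4  1.6  4.9] edge [-2.1  0.4 10.8]
```

Call:
arm_command(
  plan=[-0.6,0.05,0.8,0,0,0,0,0],
)

```text
time_s: 14.7
eef_pos: [0.5998, -0.0803, 0.0771]
eef_rot: [-0.08, 0.935, 0.167, 0.302]
wrist_force: [-2.7, 1.8, 7.9]
opening: 0.003
```

```bash
python3 st.py
```

```text
t 14.7 F cas [-1.9  2.6  7.9] edge [-1.7  0.2 10.6]
```

Call:
arm_command(
  plan=[1.5,0,0.05,0,1.5,0,0.05,0,0.8,0,0.6,0,0.8,0,0.6,0,0.65,0,0.8,0,0.65,0,0.8,0,0.5,0,1.0,0,0.5,0,1.0,0],
)

```text
time_s: 15.5
eef_pos: [0.607, -0.0772, 0.076]
eef_rot: [-0.08, 0.935, 0.167, 0.301]
wrist_force: [0.3, -0.8, 0.8]
opening: 0.004
```

```bash
python3 st.py
```

```text
t 15.5 F cas [ 0.  -0.9  0.8] edge [6.2 0.6 9.5]
```

Call:
arm_command(
  plan=[0.5,0,1.9,0,0,0,0,0],
)

```text
time_s: 15.7
eef_pos: [0.6083, -0.0765, 0.0745]
eef_rot: [-0.08, 0.935, 0.167, 0.301]
wrist_force: [0.4, -0.0, 0.4]
opening: -0.004
```

```bash
python3 st.py; python3 - <<'E'
from h import *
S=shot("scene");T=shot("top")
a=cv2.resize(S["color"][215:265,205:265],(480,400),interpolation=cv2.INTER_CUBIC)
b=cv2.resize(T["color"][125:175,260:300],(320,400),interpolation=cv2.INTER_CUBIC)
im=np.zeros((400,800,3),np.uint8);im[:,:480]=a;im[:,480:]=b
cv2.imwrite("pics/c5.png",cv2.convertScaleAbs(im[:,:,::-1],alpha=1.6))
E
```

```text
t 15.7 F cas [ 0.4 -0.2  0.4] edge [7.6 0.8 8. ]
```

View pics/c5.png

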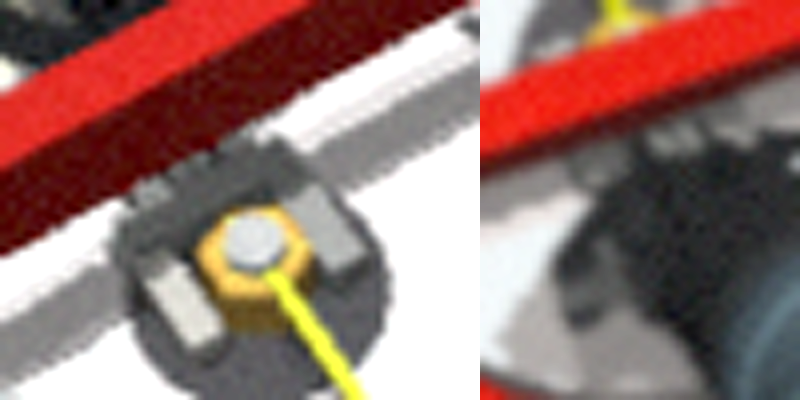

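```bash
cat >> h.py <<'E'
def jaw(c=None,im=None):
    if im is None: im=cv2.resize(c["color"][:,:,::-1],(800,600),interpolation=cv2.INTER_CUBIC)
    im=im.astype(float); mn,mx=im.min(2),im.max(2); m=((mx>75)&(mx-mn<40)).astype(np.uint8)
    sd=[np.array([356.5,395]),np.array([385,381.])]; out=[]
    k,l,s,ce=cv2.connectedComponentsWithStats(m[350:430,320:430],connectivity=4)
    for q in sd:
        j=min((j for j in range(1,k) if 20<s[j][4]<400),key=lambda j:np.hypot(*(ce[j]+[320,350]-q))); 
        v,u=np.nonzero(l==j); w=mx[350:430,320:430][v,u]-60; out.append(np.array([(u*w).sum()/w.sum()+320,(v*w).sum()/w.sum()+350,s[j][4]]))
    d=out[1]-out[0]; return np.round(out,1).tolist(),round(float(np.hypot(d[0],d[1])),2)
E
python3 - <<'E'
from h import *
print("initial",jaw(im=cv2.imread("pics/scene0.png")))
for i in range(3): print("now",jaw(shot("scene")))
E
```

```text
initial ([[356.0, 395.2, 148.0], [382.9, 379.9, 142.0]], 31.02)
now ([[356.1, 395.1, 158.0], [369.4, 382.5, 120.0]], 18.38)
now ([[356.0, 395.1, 159.0], [369.4, 382.5, 119.0]], 18.4)
now ([[356.0, 395.1, 160.0], [369.4, 382.5, 119.0]], 18.41)
```

The movable (left) jaw patch has moved only about 0.1 px, so that stroke skimmed the ridges. The fingertip's real edge sits about 2.5 mm higher than I took it, so the touch at 10.8 was a ridge top. I'll go in deeper.

Call:
arm_command(
  plan=[4.7,0,-6.5,0,-5,0,-3.7,0,-5,0,-3.7,0,-1.8,0.5,2.5,0,-1.2,0,1.6,0,0,0,0,0],
)

```text
time_s: 16.55
eef_pos: [0.5968, -0.0819, 0.0775]
eef_rot: [-0.08, 0.935, 0.167, 0.301]
wrist_force: [-0.3, -0.2, 0.5]
opening: 0.003
```

```bash
python3 st.py
```

```text
t 16.55 F cas [-0.4 -0.1  0.5] edge [-5.  -0.3 11. ]
```

Call:
arm_command(
  plan=[-0.6,0,0.8,0,0,0,0,0],
)

```text
time_s: 16.75
eef_pos: [0.5974, -0.082, 0.0772]
eef_rot: [-0.08, 0.935, 0.167, 0.302]
wrist_force: [-0.1, -0.1, 3.0]
opening: 0.001
```

```bash
python3 st.py
```

```text
t 16.75 F cas [-0.1 -0.1  3. ] edge [-4.5 -0.5 10.7]
```

Call:
arm_command(
  plan=[-0.6,0,0.8,0,0,0,0,0],
)

```text
time_s: 16.95
eef_pos: [0.5976, -0.082, 0.0767]
eef_rot: [-0.08, 0.935, 0.167, 0.302]
wrist_force: [-4.0, -0.4, 9.8]
opening: 0.001
```

```bash
python3 st.py
```

```text
t 16.95 F cas [-3.9  1.1  9.8] edge [-4.3 -0.6 10.2]
```

Call:
arm_command(
  plan=[-0.6,0,0.8,0,0,0,0,0],
)

```text
time_s: 17.15
eef_pos: [0.5979, -0.082, 0.0765]
eef_rot: [-0.08, 0.935, 0.168, 0.303]
wrist_force: [-8.5, -1.1, 14.7]
opening: 0.002
```

```bash
python3 st.py
```

```text
t 17.15 F cas [-8.3  2.  14.7] edge [-4.  -0.7 10. ]
```

Call:
arm_command(
  plan=[0.8,0,0.6,0,0.8,0,0.6,0],
)

```text
time_s: 17.35
eef_pos: [0.6, -0.0812, 0.0768]
eef_rot: [-0.08, 0.935, 0.167, 0.303]
wrist_force: [-5.5, -0.2, 16.1]
opening: -0.002
```

```bash
python3 st.py
```

```text
t 17.35 F cas [-5.2  1.8 16.1] edge [-1.8 -0.8 10.3]
```

Call:
arm_command(
  plan=[0.8,0,0.6,0,0.8,0,0.6,0],
)

```text
time_s: 17.55
eef_pos: [0.6021, -0.0804, 0.0769]
eef_rot: [-0.08, 0.935, 0.167, 0.303]
wrist_force: [-4.2, 0.1, 14.4]
opening: 0.0
```

```bash
python3 st.py
```

```text
t 17.55 F cas [-3.9  1.5 14.4] edge [ 0.5 -0.7 10.4]
```

Call:
arm_command(
  plan=[0.8,0,0.6,0,0.8,0,0.6,0],
)

```text
time_s: 17.75
eef_pos: [0.604, -0.0797, 0.0767]
eef_rot: [-0.079, 0.935, 0.167, 0.303]
wrist_force: [-1.9, 0.7, 10.2]
opening: -0.0
```

```bash
python3 st.py;python3 - <<'E'
from h import *
c=shot("scene"); print(jaw(c)); np.save("s1.npy",c["color"])
E
```

```text
t 17.75 F cas [-1.6  1.3 10.2] edge [ 2.5 -0.7 10.1]
([[356.7, 394.9, 159.0], [369.4, 382.5, 119.0]], 17.76)
```

The movable jaw has now advanced about 0.7 px, and the worm rolls when the edge is pressed in at 10–15 N. I'll finish this stroke and repeat it.

Call:
arm_command(
  plan=[0.5,0,1.0,0,0.5,0,1.0,0,0.4,0,1.1,0,0.4,0,1.1,0],
)

```text
time_s: 18.2
eef_pos: [0.6081, -0.0782, 0.0746]
eef_rot: [-0.079, 0.935, 0.167, 0.303]
wrist_force: [2.1, 1.7, 10.5]
opening: 0.001
```

```bash
python3 st.py;python3 - <<'E'
from h import *
print(jaw(shot("scene")))
E
```

```text
t 18.2 F cas [ 2.6  0.9 10.5] edge [ 6.9 -0.8  8.1]
([[357.0, 394.7, 162.0], [369.4, 382.5, 118.0]], 17.35)
```

Call:
arm_command(
  plan=[4.2,0,-5.7,0,-5.6,0,-4.1,0,-5.7,0,-4.2,0,-2.4,-0.5,3.2,0,0,0,0,0],
)

```text
time_s: 18.75
eef_pos: [0.5925, -0.0829, 0.076]
eef_rot: [-0.08, 0.935, 0.167, 0.302]
wrist_force: [-9.7, -0.4, 15.0]
opening: 0.004
```

```bash
python3 st.py
```

```text
t 18.75 F cas [-9.2  3.  15. ] edge [-9.4  0.4  9.5]
```

Call:
arm_command(
  plan=[1.3,0,0.8,0,1.3,0,0.8,0,1.2,0,0.8,0,1.4,0,0.9,0,1.4,0,0.9,0,1.4,0,1.0,0,1.0,0,0.9,0,1.0,0,0.9,0,0.9,0,1.0,0],
)

```text
time_s: 19.65
eef_pos: [0.6055, -0.0783, 0.0755]
eef_rot: [-0.08, 0.935, 0.167, 0.302]
wrist_force: [-2.1, -1.0, 4.2]
opening: 0.001
```

```bash
python3 st.py;python3 - <<'E'
from h import *
print(jaw(shot("scene")))
E
```

```text
t 19.65 F cas [-2.3 -0.2  4.2] edge [4.4 0.1 9. ]
([[357.8, 394.3, 167.0], [369.4, 382.5, 119.0]], 16.54)
```

Call:
arm_command(
  plan=[0.5,0,1.0,0,0.5,0,1.0,0,0.4,0,1.1,0],
)

```text
time_s: 20.0
eef_pos: [0.6083, -0.0771, 0.0738]
eef_rot: [-0.08, 0.935, 0.167, 0.301]
wrist_force: [-0.8, -0.8, 5.8]
opening: 0.001
```

```bash
python3 st.py;python3 - <<'E'
from h import *
print(jaw(shot("scene")))
E
```

```text
t 20.0 F cas [-1.1 -0.4  5.8] edge [7.4 0.3 7.3]
([[357.8, 394.2, 171.0], [369.4, 382.6, 117.0]], 16.38)
```

Call:
arm_command(
  plan=[4.6,0,-6.3,0,-5.6,0,-4.1,0,-5.9,0,-4.3,0,-2.4,0,3.2,0,0,0,0,0,1.3,0,0.8,0,1.3,0,0.8,0,1.2,0,0.8,0,1.4,0,0.9,0,1.4,0,0.9,0,1.4,0,1.0,0,1.0,0,1.0,0,1.0,0,1.0,0,0.8,0,1.1,0,0.5,0,1.0,0,0.5,0,1.0,0,0.4,0,1.1,0],
)

```text
time_s: 21.75
eef_pos: [0.6103, -0.0758, 0.0755]
eef_rot: [-0.08, 0.935, 0.167, 0.301]
wrist_force: [0.1, -0.6, -0.6]
opening: 0.001
```

```bash
python3 st.py;python3 - <<'E'
from h import *
c=shot("scene");print(jaw(c)); P=N+[0,0,.061]-.017*EY; print("px/mm(up)",1.5625*(proj(c,P+.001*EY)-proj(c,P)))
E
```

```text
t 21.75 F cas [-0.1 -0.6 -0.6] edge [9.7 0.7 9. ]
([[357.8, 394.3, 167.0], [369.4, 382.5, 119.0]], 16.54)
px/mm(up) [ 0.57110003 -0.31072333]
```

Call:
arm_command(
  plan=[4.6,0,-6.3,0,-5.6,0,-4.1,0,-5.9,0,-4.3,0,-2.4,0,3.2,0,0,0,0,0,1.3,0,0.8,0,1.3,0,0.8,0,1.2,0,0.8,0,1.4,0,0.9,0,1.4,0,0.9,0,1.4,0,1.0,0,1.0,0,1.0,0,1.0,0,1.0,0,0.8,0,1.1,0,0.5,0,1.0,0,0.5,0,1.0,0,0.4,0,1.1,0],
)

```text
time_s: 23.5
eef_pos: [0.6125, -0.0751, 0.0773]
eef_rot: [-0.08, 0.935, 0.167, 0.301]
wrist_force: [-0.2, 0.7, 0.0]
opening: 0.001
```

```bash
python3 st.py;python3 - <<'E'
from h import *
c=shot("scene");print(jaw(c)); im=cv2.resize(c["color"][215:290,205:275],(560,600),interpolation=cv2.INTER_CUBIC)
cv2.imwrite("pics/c6.png",cv2.convertScaleAbs(im[:,:,::-1],alpha=1.4))
E
```

```text
t 23.5 F cas [0.  0.8 0. ] edge [12.   0.6 10.8]
([[357.8, 394.3, 166.0], [369.4, 382.5, 118.0]], 16.53)
```

View pics/c6.png

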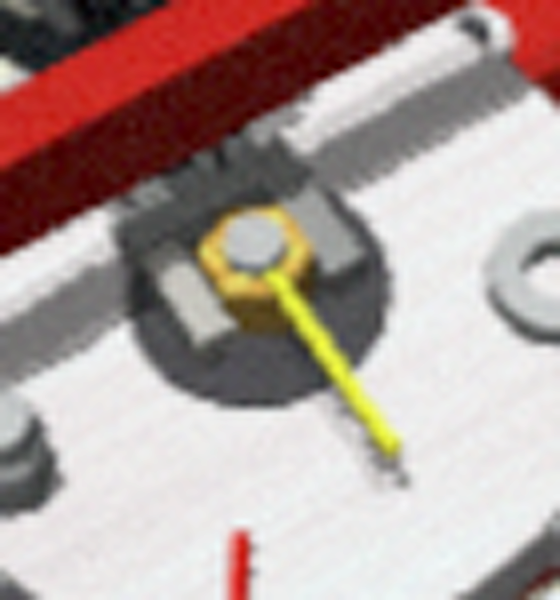

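That view shows the left jaw still a little off the nut, and the pointer unmoved at (395,445). The last two strokes drifted too high and rolled nothing. I'll re-seat the edge.

Call:
arm_command(
  plan=[2.9,0,-4.0,0,-5.7,0,-4.1,0,-5.7,0.4,-4.1,0,-5.6,0.4,-4.2,0,-1.8,0.1,2.4,0,-1.8,0.1,2.4,0,-1.1,0,1.6,0,0,0,0,0],
)

```text
time_s: 24.35
eef_pos: [0.5938, -0.0841, 0.0756]
eef_rot: [-0.08, 0.935, 0.167, 0.302]
wrist_force: [-12.4, -2.0, 17.8]
opening: -0.002
```

```bash
python3 st.py
```

```text
t 24.35 F cas [-12.3   2.4  17.8] edge [-8.6 -1.3  9.1]
```

Call:
arm_command(
  plan=[1.3,0,0.8,0,1.3,0,0.8,0,1.2,0,0.8,0,1.3,0,0.9,0,1.3,0,1.0,0,1.2,0,1.1,0,0.9,0,1.1,0,0.9,0,1.1,0,0.6,0,1.1,0,0.4,0,1.1,0,0.3,0,1.1,0],
)

```text
time_s: 25.45
eef_pos: [0.6088, -0.0792, 0.0735]
eef_rot: [-0.079, 0.935, 0.167, 0.303]
wrist_force: [-4.9, -2.5, 11.4]
opening: -0.001
```

```bash
python3 st.py;python3 - <<'E'
from h import *
print(jaw(shot("scene")))
E
```

```text
t 25.45 F cas [-5.5 -0.6 11.4] edge [ 7.1 -1.9  7. ]
([[357.9, 394.2, 168.0], [369.3, 382.5, 119.0]], 16.32)
```

```bash
cat >> h.py <<'E'
def rect(c,col=None,z=.061):   # 0.5 mm/px: cols y -40..40 (casing), rows x -20..40
    src=np.float32([proj(c,N+x*EX+y*EY+[0,0,z]) for x,y in((-.02,-.04),(-.02,.04),(.04,.04),(.04,-.04))])
    H=cv2.getPerspectiveTransform(src,np.float32([(0,0),(160,0),(160,120),(0,120)]))
    return cv2.warpPerspective(c["color"] if col is None else col,H,(161,121),flags=cv2.INTER_CUBIC)
E
python3 - <<'E'
from h import *
c=shot("scene"); np.save("s2.npy",c["color"])
im0=cv2.resize(cv2.imread("pics/scene0.png"),(512,384),interpolation=cv2.INTER_AREA)[:,:,::-1]
rs=[rect(c,im0),rect(c,np.load("s1.npy")),rect(c)]
for r in rs:
    for x0,x1 in((8,12),(12,16)):
        p=r[int(40+2*x0):int(40+2*x1)].astype(float).mean(0); print(x0,"blue y=-34..-8:",p[12:66:2,2].round().astype(int).tolist(),"y=8..34",p[96:150:2,2].round().astype(int).tolist())
o=np.vstack([np.hstack([cv2.resize(x,None,fx=2.4,fy=2.4,interpolation=cv2.INTER_CUBIC) for x in (rs[0],rs[2])])])
cv2.imwrite("pics/c7.png",cv2.convertScaleAbs(o[:,:,::-1],alpha=1.4))
E
```

```text
8 blue y=-34..-8: [68, 90, 110, 123, 128, 130, 129, 128, 126, 125, 124, 120, 108, 87, 62, 39, 25, 23, 24, 26, 27, 28, 30, 33, 39, 44, 49] y=8..34 [48, 45, 40, 36, 35, 40, 53, 72, 90, 102, 107, 108, 107, 107, 108, 108, 108, 107, 103, 93, 79, 66, 59, 64, 81, 106, 130]
12 blue y=-34..-8: [66, 83, 100, 114, 122, 123, 122, 120, 120, 122, 121, 114, 102, 81, 57, 34, 20, 18, 20, 20, 18, 16, 16, 19, 22, 23, 24] y=8..34 [18, 20, 22, 25, 30, 40, 54, 71, 87, 96, 102, 104, 104, 104, 104, 103, 104, 104, 100, 91, 77, 65, 59, 65, 84, 109, 132]
8 blue y=-34..-8: [53, 66, 89, 111, 127, 135, 137, 136, 134, 133, 134, 135, 132, 119, 98, 70, 40, 18, 13, 20, 28, 30, 33, 37, 42, 46, 51] y=8..34 [54, 49, 41, 35, 35, 41, 58, 82, 102, 112, 115, 114, 114, 113, 113, 112, 112, 114, 112, 102, 87, 70, 60, 63, 85, 116, 144]
12 blue y=-34..-8: [59, 71, 91, 112, 127, 132, 133, 132, 133, 136, 135, 133, 130, 118, 99, 71, 41, 19, 12, 17, 25, 27, 25, 23, 23, 25, 27] y=8..34 [20, 19, 20, 24, 30, 40, 56, 77, 98, 109, 112, 112, 110, 110, 109, 108, 110, 112, 108, 98, 85, 70, 61, 65, 86, 117, 145]
8 blue y=-34..-8: [53, 50, 52, 64, 87, 111, 127, 134, 136, 136, 136, 135, 135, 134, 129, 116, 95, 69, 42, 23, 21, 27, 34, 39, 43, 47, 52] y=8..34 [48, 42, 36, 35, 41, 54, 73, 94, 109, 116, 115, 112, 110, 112, 114, 115, 112, 101, 85, 70, 61, 56, 54, 61, 81, 112, 142]
12 blue y=-34..-8: [52, 50, 56, 74, 96, 114, 124, 130, 134, 136, 134, 131, 131, 133, 132, 121, 98, 68, 39, 19, 12, 14, 20, 25, 26, 25, 26] y=8..34 [18, 17, 22, 35, 53, 72, 90, 104, 113, 114, 113, 112, 113, 116, 116, 111, 104, 94, 81, 69, 62, 57, 58, 67, 88, 116, 143]
```

View pics/c7.png

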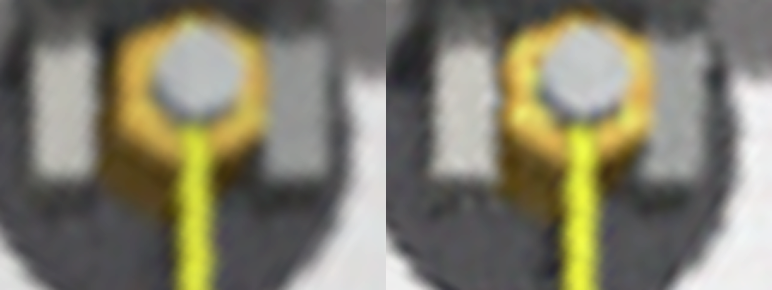

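In the rectified view (left initial, right now), the mouth went from about 35.4 mm to about 30.7 mm, with a sliver of gap left on the left side. One or two more strokes should close it.

Call:
arm_command(
  plan=[6.2,-0.7,-8.5,0,-4.9,-0.8,-3.5,0,-4.8,0,-3.6,0,-2.2,0,3.0,0,-1.4,0,2.0,0,-0.9,0,1.2,0,0,0,0,0],
)

```text
time_s: 26.25
eef_pos: [0.5964, -0.081, 0.0766]
eef_rot: [-0.08, 0.935, 0.167, 0.303]
wrist_force: [-11.2, 1.0, 20.4]
opening: 0.003
```

```bash
python3 st.py
```

```text
t 26.25 F cas [-10.1   4.9  20.4] edge [-5.1  0.7 10.1]
```

Call:
arm_command(
  plan=[0.8,0,0.6,0,0.8,0,0.6,0,0.8,0,0.6,0,0.8,0,0.6,0,0.8,0,0.6,0,0.8,0,0.6,0,0.5,0,0.9,0,0.5,0,1.0,0,0.4,0,1.1,0],
)

```text
time_s: 27.15
eef_pos: [0.6049, -0.0783, 0.0752]
eef_rot: [-0.08, 0.935, 0.167, 0.303]
wrist_force: [-12.1, -1.3, 20.5]
opening: -0.001
```

```bash
cat > jw.py <<'E'
from h import *
c=shot("scene"); r=rect(c).astype(float)
def ed(p,y): i=np.nonzero(np.diff(np.sign(p-72)))[0]; t=i+(72-p[i])/(p[i+1]-p[i]); t=t/2-40; return t[np.argmin(abs(t-y))]
for x0 in(6,9,12): p=r[40+2*x0:46+2*x0].mean(0)[:,2]; a,b=ed(p,-18),ed(p,14); print(x0,round(a,2),round(b,2),"width",round(b-a,2))
print(jaw(c))
E
python3 st.py; python3 jw.py
```

```text
t 27.15 F cas [-11.8   3.   20.5] edge [3.8 0.3 8.6]
6 -16.75 13.83 width 30.58
9 -16.56 14.04 width 30.59
12 -17.11 12.85 width 29.95
([[358.0, 394.2, 164.0], [369.4, 382.5, 119.0]], 16.3)
```

The contact torque on the worm is about 0.18 N m and it does not turn. In the rolling strokes it gave way at 0.04–0.05, so it has reached its stop and the jaw is snug; the measured width is about 30.4 mm. I'll back out and go beside the handle on its -y side.

Call:
arm_command(
  plan=[4.7,0,-6.5,0,-32.4,0,-23.6,0,-13.6,-1.3,-41,0,-25.1,22.5,-18.3,0,-25.1,22.5,-18.3,0,0,0,0,0],
)

```text
time_s: 27.8
eef_pos: [0.4908, -0.1739, 0.1038]
eef_rot: [-0.078, 0.936, 0.165, 0.302]
wrist_force: [0.8, 0.3, -0.3]
opening: -0.001
```

```bash
python3 st.py; python3 jw.py; python3 - <<'E'
from h import *
o=ctrl.get_obs(); print(tool(o,EX*.01),tool(o,EY*.01),tool(o,EZ*.01))
S=shot("scene");T=shot("top")
def yt(c,reg,tip):
    im=c["color"].astype(int);r,g,b=im[...,0],im[...,1],im[...,2]
    m=(r>1.4*b+10)&(g>.8*r)&(g>1.7*b);z=np.zeros(m.shape,bool);z[reg]=1
    k,l,s,ce=cv2.connectedComponentsWithStats((m&z).astype(np.uint8)); i=1+np.argmax(s[1:,4]);v,u=np.nonzero(l==i);P=np.c_[u,v].astype(float);mm=P.mean(0);d=np.linalg.svd(P-mm)[2][0];t=(P-mm)@d
    return mm+d*t.min(),mm+d*t.max(),len(P)
print(yt(S,np.s_[225:310,200:280],0)); print(yt(T,np.s_[90:145,255:305],0))
E
```

```text
t 27.8 F cas [ 0.9  0.  -0.3] edge [-136.6  -49.2   37.3]
6 -17.08 13.76 width 30.84
9 -17.17 14.08 width 31.24
12 -17.31 13.03 width 30.34
([[357.9, 394.3, 168.0], [369.4, 382.5, 118.0]], 16.39)
[8.1 0.1 5.9] [ -0.2 -10.    0.4] [ 5.9 -0.5 -8.1]
(array([231.78907345, 241.96565743]), array([254.57618968, 270.54051561]), 146)
(array([269.56714242, 106.15306434]), array([277.16798307, 127.64782615]), 56)
```

```bash
python3 - <<'E'
from h import *
def ed(p,y): i=np.nonzero(np.diff(np.sign(p-72)))[0]; t=i+(72-p[i])/(p[i+1]-p[i]); t=t/2-40; return t[np.argmin(abs(t-y))]
def wd(r): return [round(ed(p,14)-ed(p,-18),2) for p in (r[40+2*x:46+2*x].astype(float).mean(0)[:,2] for x in(6,9,12))]
c=shot("scene")
print("s2",wd(rect(c,np.load("s2.npy"))))
for i in range(4): print(wd(rect(shot("scene"))))
E
```

```text
s2 [np.float64(30.82), np.float64(31.04), np.float64(30.27)]
[np.float64(30.78), np.float64(30.92), np.float64(30.3)]
[np.float64(30.89), np.float64(31.18), np.float64(30.31)]
[np.float64(30.86), np.float64(31.13), np.float64(30.45)]
[np.float64(31.0), np.float64(31.2), np.float64(30.69)]
```

The widths match the stalled-stroke picture (within ±0.2 mm noise), so the jaw is still snug. Now I'll lower the fingers beside the handle.

Call:
arm_command(
  plan=[-11.2,1,15.4,0,-11.2,1,15.4,0,-11.2,1,15.4,0,0,0,0,0,0,-5,0,0,0,-5,0,0,0,-5,0,0,0,0,0,0],
)

```text
time_s: 29.0
eef_pos: [0.4866, -0.155, 0.0478]
eef_rot: [-0.08, 0.935, 0.168, 0.301]
wrist_force: [0.3, -0.1, 0.0]
opening: 0.003
```

```bash
python3 st.py
```

```text
t 29.0 F cas [ 0.3 -0.3  0. ] edge [-133.9  -30.1  -18.7]
```

Call:
arm_command(
  plan=[0,-3,0.1,0,0,-3,0.1,0,0,-3,0.1,0,0,-3,0.1,0,0,0,0,0],
)

```text
time_s: 29.5
eef_pos: [0.4826, -0.1447, 0.0475]
eef_rot: [-0.079, 0.935, 0.167, 0.301]
wrist_force: [-0.9, -1.5, -0.6]
opening: -0.002
```

```bash
python3 st.py
```

```text
t 29.5 F cas [-1.4 -1.1 -0.6] edge [-134.   -19.1  -18.9]
```

Call:
arm_command(
  plan=[-0.3,-6.6,0.1,0,0,-6.6,0.2,0,0.2,-6.6,0.4,0,0.4,-6.6,0.5,0,0.6,-6.6,0.7,0,0.8,-6.6,0.9,0,0,0,0,0],
)

```text
time_s: 30.2
eef_pos: [0.4707, -0.1051, 0.0481]
eef_rot: [-0.08, 0.935, 0.168, 0.301]
wrist_force: [0.5, -0.3, 0.5]
opening: -0.001
```

```bash
cat > pt.py <<'E'
from h import *
def msk(c,kind,reg):
    im=c["color"].astype(int);r,g,b=im[...,0],im[...,1],im[...,2]
    m=((r>1.4*b+10)&(g>.8*r)&(g>1.7*b)) if kind=="y" else ((r>1.6*g)&(r>50))
    z=np.zeros(m.shape,bool);z[reg]=1; k,l,s,ce=cv2.connectedComponentsWithStats((m&z).astype(np.uint8),connectivity=8)
    i=1+np.argmax(s[1:,4]);v,u=np.nonzero(l==i);P=np.c_[u,v].astype(float);mm=P.mean(0);d=np.linalg.svd(P-mm)[2][0];t=(P-mm)@d
    e=[mm+d*(t.min()-.4),mm+d*(t.max()+.4)]; return e,len(P)
cf=lambda q:np.array([(q-N)@EX*1e3,(q-N)@EY*1e3])
S=shot("scene");T=shot("top")
for n,c,ry,rm in(("S",S,np.s_[225:310,200:280],np.s_[276:300,227:242]),("T",T,np.s_[90:145,255:305],np.s_[92:108,280:293])):
    try:
        ey,ny=msk(c,"y",ry); em,nm=msk(c,"r",rm)
        Y=[cf(onz(c,*p,.070)) for p in ey]; M=[cf(onz(c,*p,.055)) for p in em]
        Y.sort(key=lambda q:q@q); M.sort(key=lambda q:q@q); d=Y[1]-Y[0]; a=np.arctan2(d[1],d[0]); Nn=Y[1]-78*d/np.linalg.norm(d)
        print(n,ny,nm,"ptr",np.round(Y,1).tolist(),"ang",round(a,3),"axis",Nn.round(1),"mark",np.round(M,1).tolist(),"ang",[round(float(np.arctan2(*(m-Nn)[::-1])),3) for m in M],"own",round(float(np.arctan2(*(M[1]-M[0])[::-1])),3),"r",[round(float(np.hypot(*(m-Nn))),1) for m in M])
    except Exception as e: print(n,e)
E
python3 st.py; python3 pt.py
```

```text
t 30.2 F cas [ 0.3 -0.5  0.5] edge [-131.2   22.2  -18.4]
S 153 24 ptr [[-9.6, -0.9], [77.9, -21.0]] ang -0.225 axis [ 1.8 -3.6] mark [[72.2, -49.1], [96.3, -63.2]] ang [-0.574, -0.563] own -0.531 r [83.8, 111.7]
T 58 28 ptr [[4.1, -0.9], [70.9, -21.5]] ang -0.299 axis [-3.6  1.5] mark [[70.9, -46.3], [95.6, -75.7]] ang [-0.57, -0.661] own -0.871 r [88.5, 125.7]
```

Call:
arm_command(
  plan=[1.1,-6.5,1.1,0,1.4,-6.4,1.2,0,1.6,-6.3,1.4,0,1.8,-6.3,1.5,0,2.0,-6.2,1.7,0,2.2,-6.1,1.8,0,0,0,0,0],
)

```text
time_s: 31.0
eef_pos: [0.4696, -0.065, 0.0489]
eef_rot: [-0.081, 0.935, 0.168, 0.301]
wrist_force: [-0.4, -0.5, -0.4]
opening: 0.004
```

```bash
python3 st.py; python3 pt.py
```

```text
t 31.0 F cas [-0.6 -0.4 -0.4] edge [-118.2   60.1  -17.6]
S 141 24 ptr [[-9.5, 4.8], [72.3, -39.0]] ang -0.492 axis [ 3.6 -2.2] mark [[72.2, -49.1], [96.3, -63.2]] ang [-0.599, -0.582] own -0.531 r [83.1, 111.0]
T 55 27 ptr [[2.0, 0.3], [64.4, -38.3]] ang -0.555 axis [-1.9  2.7] mark [[70.9, -46.3], [95.6, -75.7]] ang [-0.593, -0.678] own -0.871 r [87.7, 125.1]
```

Call:
arm_command(
  plan=[1.8,-4.6,1.5,0,1.8,-4.6,1.5,0,0,0,0,0],
)

```text
time_s: 31.4
eef_pos: [0.4709, -0.0557, 0.0491]
eef_rot: [-0.08, 0.935, 0.167, 0.301]
wrist_force: [-0.4, -1.7, 1.1]
opening: 0.002
```

```bash
python3 st.py; python3 pt.py; python3 - <<'E'
from h import *
S=shot("scene");T=shot("top")
a=cv2.resize(S["color"][232:302,215:265],(400,560),interpolation=cv2.INTER_CUBIC)
b=cv2.resize(T["color"][90:140,255:305],(400,400),interpolation=cv2.INTER_CUBIC)
im=np.zeros((560,800,3),np.uint8);im[:,:400]=a;im[:400,400:]=b
cv2.imwrite("pics/c8.png",cv2.convertScaleAbs(im[:,:,::-1],alpha=1.4))
E
```

```text
t 31.4 F cas [-0.9 -1.4  1.1] edge [-113.8   68.4  -17.4]
S 133 25 ptr [[-8.5, 2.5], [71.4, -40.5]] ang -0.494 axis [ 2.7 -3.5] mark [[70.2, -47.7], [96.3, -63.3]] ang [-0.58, -0.569] own -0.54 r [80.7, 111.1]
T 52 28 ptr [[1.9, 1.3], [63.6, -43.3]] ang -0.626 axis [0.4 2.4] mark [[70.9, -46.3], [95.6, -75.7]] ang [-0.604, -0.687] own -0.871 r [85.7, 123.2]
```

View pics/c8.png

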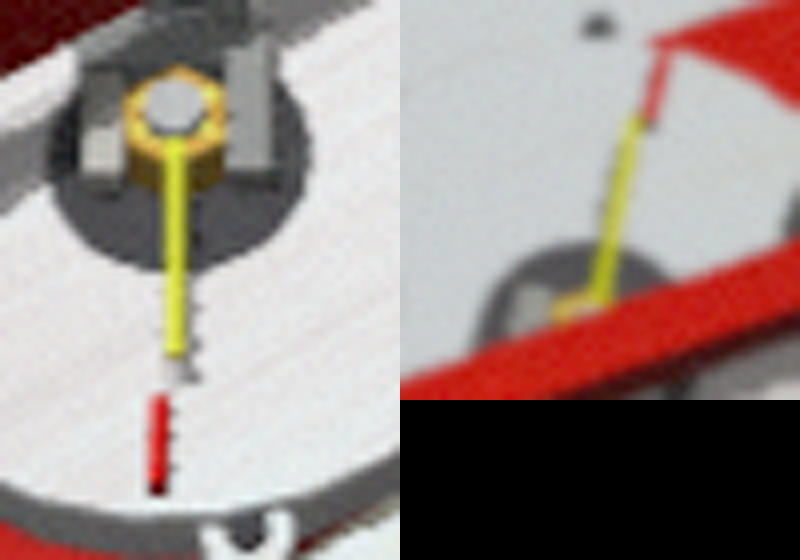

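```bash
cat > an.py <<'E'
from h import *
import sys
S=shot("scene");T=shot("top")
s=lambda x,y:((x+.5)/8-.5+215,(y+.5)/8-.5+232); t=lambda x,y:((x-400+.5)/8-.5+255,(y+.5)/8-.5+90)
def run(sp,tp,sm,tm):
    for n,c,f,p,m in(("S",S,s,sp,sm),("T",T,t,tp,tm)):
        P=[onz(c,*f(*q),.071) for q in p];M=[onz(c,*f(*q),.055) for q in m]
        g=lambda a,b:np.arctan2(*((b-a)[:2][::-1]))-TH
        ax=P[1]-.078*(P[1]-P[0])/np.linalg.norm(P[1]-P[0])
        print(n,"ptr",round(g(*P),3),"mark own",round(g(*M),3),"mark from axis",[round(g(ax,m),3) for m in M],"mark from N",[round(g(N,m),3) for m in M],"ptr tip from N",round(g(N,P[1]),3))
    print("tip two-view",[np.round(v,4) for v in two(S,s(*sp[1]),T,t(*tp[1]))]);print("mark two",[np.round(v,4) for v in two(S,s(*sm[0]),T,t(*tm[0]))])
run([(172,145),(177,355)],[(603,300),(638,120)],[(160,397),(157,490)],[(648,122),(664,50)])
E
python3 an.py
```

```text
S ptr -0.513 mark own -0.561 mark from axis [np.float64(-0.58), np.float64(-0.575)] mark from N [np.float64(-0.596), np.float64(-0.587)] ptr tip from N -0.532
T ptr -0.527 mark own -0.553 mark from axis [np.float64(-0.571), np.float64(-0.567)] mark from N [np.float64(-0.623), np.float64(-0.606)] ptr tip from N -0.582
tip two-view [array([ 0.7147, -0.0816,  0.0645]), np.float64(0.0035)]
mark two [array([ 0.7191, -0.087 ,  0.0494]), np.float64(0.0017)]
```

Call:
arm_command(
  plan=[1.4,-3.3,1.1,0,1.4,-3.3,1.1,0,0,0,0,0,0,0,0,0],
)

```text
time_s: 32.1
eef_pos: [0.4718, -0.0484, 0.0493]
eef_rot: [-0.08, 0.935, 0.167, 0.301]
wrist_force: [0.3, -0.7, -1.0]
opening: 0.001
```

```bash
python3 st.py; python3 - <<'E'
from h import *
S=shot("scene");T=shot("top")
a=cv2.resize(S["color"][232:302,215:265],(400,560),interpolation=cv2.INTER_CUBIC)
b=cv2.resize(T["color"][90:140,255:305],(400,400),interpolation=cv2.INTER_CUBIC)
im=np.zeros((560,800,3),np.uint8);im[:,:400]=a;im[:400,400:]=b
cv2.imwrite("pics/c9.png",cv2.convertScaleAbs(im[:,:,::-1],alpha=1.4))
E
```

```text
t 32.1 F cas [ 0.1 -0.8 -1. ] edge [-110.4   74.9  -17.2]
```

View pics/c9.png

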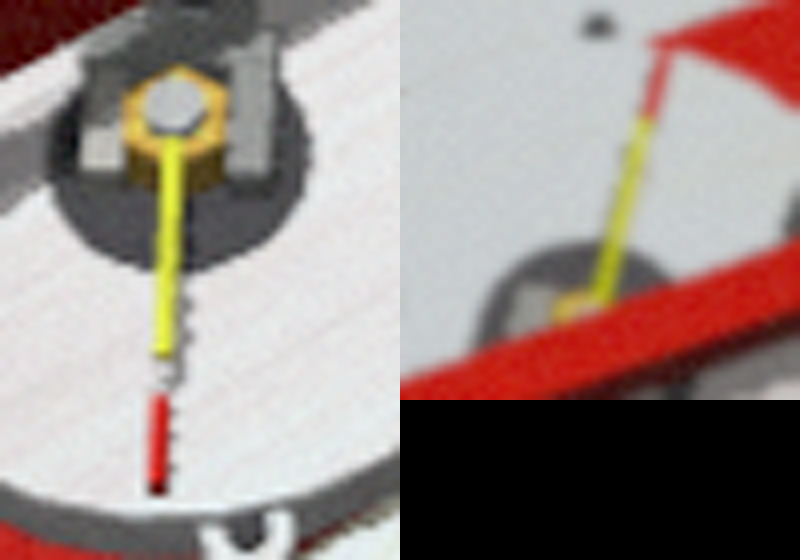

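The view shows pointer and mark nearly collinear: scene tip at (165,355) against the mark at (160,397)–(157,490), and top tip at (644,120) against (648,122). I'll recompute the angles, then back the fingers off.

```bash
sed -i 's/^run.*/run([(171,145),(165,355)],[(603,300),(644,120)],[(160,397),(157,490)],[(648,122),(664,50)])/' an.py; python3 an.py; python3 jw.py
```

```text
S ptr -0.558 mark own -0.561 mark from axis [np.float64(-0.583), np.float64(-0.577)] mark from N [np.float64(-0.596), np.float64(-0.587)] ptr tip from N -0.573
T ptr -0.558 mark own -0.553 mark from axis [np.float64(-0.576), np.float64(-0.571)] mark from N [np.float64(-0.623), np.float64(-0.606)] ptr tip from N -0.608
tip two-view [array([ 0.7144, -0.0842,  0.0652]), np.float64(0.0022)]
mark two [array([ 0.7191, -0.087 ,  0.0494]), np.float64(0.0017)]
6 13.48 13.48 width 0.0
9 5.0 9.03 width 4.03
12 7.98 7.98 width 0.0
([[356.0, 390.4, 93.0], [369.5, 382.5, 116.0]], 15.67)
```

Call:
arm_command(
  plan=[0,5,0,0,0,10,0,0,0,15,0,0,9,0,-12,0,15,0,-20,0,15,0,-20,0,15,0,-20,0,0,0,0,0,0,0,0,0],
)

```text
time_s: 33.25
eef_pos: [0.4856, -0.0815, 0.1381]
eef_rot: [-0.079, 0.935, 0.167, 0.302]
wrist_force: [-1.3, -0.6, -0.3]
opening: 0.002
```

```bash
python3 st.py; python3 - <<'E'
from h import *
S=shot("scene");T=shot("top")
a=cv2.resize(S["color"][232:302,215:265],(400,560),interpolation=cv2.INTER_CUBIC)
b=cv2.resize(T["color"][90:215,235:335],(400,500),interpolation=cv2.INTER_CUBIC)
im=np.zeros((560,800,3),np.uint8);im[:,:400]=a;im[:500,400:]=b
cv2.imwrite("pics/c10.png",cv2.convertScaleAbs(im[:,:,::-1],alpha=1.4))
E
```

```text
t 33.25 F cas [-1.4 -0.1 -0.3] edge [-109.    39.1   71.6]
```

View pics/c10.png

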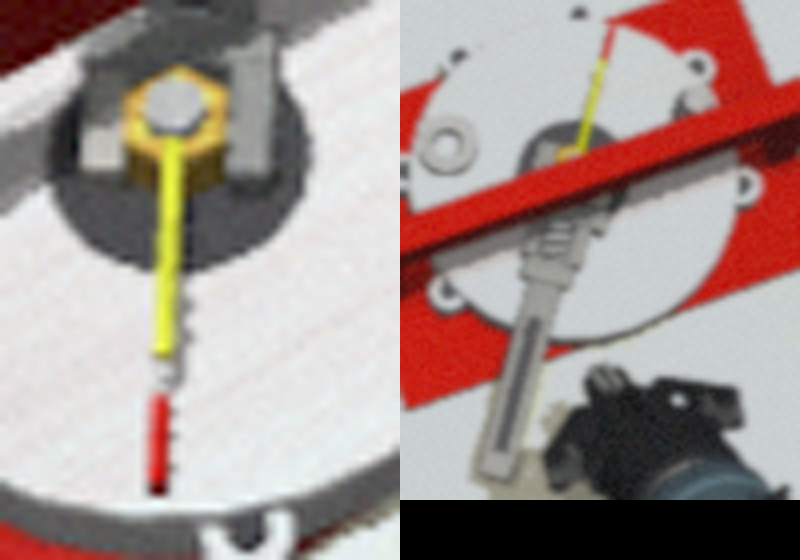

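The gripper is clear, the pointer is still in line with the mark, and the wrench sits straight behind it. One last check that it is seated, by handle-end distance, and then I hand in.

```bash
python3 - <<'E'
from h import *
T=shot("top"); f=lambda x,y:((x-400+.5)/4-.5+235,(y+.5)/4-.5+90)
e=onz(T,*f(497,474),.057); g=onz(T,*f(533,325),.056); d=N-e
print("end to axis mm",1e3*np.hypot(*d[:2]),"wrench dir vs casing x",np.arctan2(*(g-e)[:2][::-1])-TH,"line-of-end",np.arctan2(d[1],d[0])-TH)
ctrl.hand_in(); print("handed in",ctrl.get_obs()["time_s"])
E
```

```text
end to axis mm 215.7465644920238 wrench dir vs casing x -0.5703387659217589 line-of-end -0.5719872614013322
the job is handed in; nothing more can be done
the job is handed in; nothing more can be done
```

I closed the jaw onto the nut, swung the wrench clockwise until the pointer lined up with the mark, backed the gripper off and handed the job in at about 33 s. No verdict is reported, so the results below are my own last checks.

**How it was done:**
- **Tilt:** The moves cannot tilt the tool. I gained about 36° by pushing at the arm's reach limit.
- **Worm:** I rolled it with the shut fingertip edge. It took several strokes, and a few skimmed the ridges without rolling it.
- **Handle:** I pushed the handle from the side with the shut fingers, without gripping it.

**Last checks:**

| Check | Result |
|---|---|
| Pointer direction | −0.558 rad in both views, from casing x |
| Mark direction | −0.55 to −0.58 rad, so about 0.01–0.02 rad off the pointer (limit 0.06) |
| Wrench direction | −0.570 rad |
| Handle end to nut axis | 215.7 mm (nominal 215), so the wrench is seated |
| Gripper | Clear of everything |

**Weak or disagreeing points:**
- **Mouth width:** It read 30.3–31.2 mm in the pictures before the swing (snug is about 30), which is close to the 31 mm limit. I took it as snug because the worm held against about 0.18 N m, and it had rolled at about 0.04. After the swing the width check no longer gave a usable reading.
- **Mark angle:** Taken from my original nut-axis estimate, the mark reads −0.59 to −0.62 rad.
- **Beam contact:** On the first upright try the gripper's knuckles pressed the red beam with about 20 N before I backed off (limit 40 N).

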